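# Lay a slide carton on the reading rest and hold the scanner over its label

### The arm

A 6-joint arm with a two-finger parallel gripper is mounted at the origin on the work surface. World frame = base frame: x ahead of the robot, y to its left, z up, the work surface at z = 0. Lengths are in m, angles in degrees, forces in N, time in s.
With the tool pointing down it reaches from about 0.375 to 0.9 m from the base axis. Payload 3.1 kg.
Tool frame: the origin (TCP) lies at the very end of the fingers, on their centre line; the grasp point (between the pads) lies 19 mm behind it (bot.hold_point_z is the z of the grasp point in the tool frame, in m); z points along the fingers, y is the line along which they close (so a half turn about z gives the same grasp; the last joint's range is limited). The gripper opens to 87 mm and grips with 3 to 60 N. Pads are 19 mm wide; open, the fingers measure 117 mm over their backs; the gripper's body (75 mm by 190 mm) begins 51 mm behind the grasp point.
Start: joints at [-84.941, 30.224, 82.088, -0, 67.689, -10.227], TCP at [0.165, -0.603, 0.189] pointing down, gripper open.
Joint ranges: [-176.69, 176.69], [-43.24, 126.21], [12.49, 139.97], [-82, 262], [0, 151.66], [-163.58, 163.58]. Speed limits (degrees/s): [159.86, 159.86, 180, 180, 180, 180].

### API

Orientations are given as a 3x3 rotation matrix whose columns are the frame's x, y, z axes.
In Python, from rig import bot, capture, camera_model gives the robot as it stands.
- The arm moves only by the tool apply_moves, never from a script. Its argument "plan" is text: rows parted by semicolons, each of 6 numbers parted by spaces: the shift along the tool's x, y, z in units of 0.05 m (1.0 is 0.05 m), then the turn, a rotation vector about the tool's x, y, z in units of 360 degrees (1.0 is 360 degrees). In form: dx dy dz ax ay az; .... A call has 1 to 10 rows; each row shifts and turns the commanded pose from where the row before left it, along the tool's axes as they then stand; what a row does not reach is not made up. A row lasts 1/12 s, in which the tool goes at most 41.7 mm and 7.16 degrees, less where a joint would pass 70% of its speed; a pose out of reach is approached as far as the arm can. A call with a number of a shift or a turn outside -1 to 1 is refused whole. A call with a gripper value outside its range is refused whole. "gripper" is the gripper command: -1 is shut, 1 is fully open, values between are in proportion, set as the call begins (left out, the last holds). The fingers move at their own pace and stop on an object; the grip force is fixed at half the most. Time passes only in rows, so rows that do not move let the fingers close. It gives the time, the measured TCP pose, the force, the opening and the grip force at its end, in the units of the state.
- bot.read_state(): the state, without advancing time (a new reading comes with each control period).
- capture(name): name is "scene" or "top" or "wrist"; returns the picture (480x640x3 uint8, red, green, blue); there is no depth.
- camera_model(name): a dict with "vertical_fov" (degrees; the focal length in pixels is half the picture's height over the tangent of half this angle, whatever the lens; pixels are square), "cx", "cy" (the principal point, pixels), "dist" ([k1, k2, p1, p2, k3] as OpenCV has them; the pictures are not rectified), "position" and "rotation" of the camera in the world; the wrist camera has in their place "hand_eye" (4x4, takes a point from camera to tool coordinates, whose origin is the TCP and whose axes are the flange's). Camera axes: x right, y down, z forward; pixel columns grow to the right and rows downward; lengths in m; the calibration is good to about 2 mm. A picture is of the moment at which its call begins: read the wrist's pose just before it. camera_model takes no time and is no camera call.
- bot.hand_in(): hands the job in; it is judged then, once.
The state is a dict: "time_s": time; "joint_positions": joint angles; "qvel": joint speeds; "tau": joint torques, N m; "position": TCP position; "tcp_rot": TCP orientation; "force": force on the tool from outside, world axes, zero at the start; "moment": the same for the moment, N m; "opening": opening from 0.0 (shut) to 1.0 (fully open); "grasp_force": force on a finger pad.
Only numpy, scipy, OpenCV 4.12 (cv2) and the standard library are available. Lean on these libraries where they do the work, as an engineer would, in place of code of your own. Each camera call takes 0.05 s, during which the arm holds its last target. There are 200 camera calls.

### The job

Lay the slim labelled carton flat on the sloping board of the reading rest, label up and wholly on the board, and let go of it. Then draw the stick scanner out of its leaning holder, turn it upright with its nose straight down, and finish still holding it there in the gripper, steady, its nose about 10 cm straight above the middle of the label and touching nothing else. Leave the other things on the desk where they are.

Things in the scene. Friction and masses are not known exactly. Their poses are not given: they have to be found in the camera images.
- carton_center (a point): Centre of the slim slide carton: closed brown cardboard box 95 mm long (its x), 50 mm wide (y), 30 mm high (z), about 120 g, a white label with black bars on top. Starts flat on the table, label up. The only box with a label (a square carton near it is a bystander).
- carton_label (a point): Middle of the label, in the middle of the carton's top face, 15 mm above carton_center; same axes.
- rest_mid (a point): Middle of the upper face of the fixed wooden reading rest's board, 46 mm above the table. Board: 150 mm along the slope (x, up the slope, away from the robot), 120 mm wide (y); z is its normal, leaning 20 degrees towards the robot. On the low edge, nearest the robot, a lip 6 mm thick, 12 mm high (inner side at x = -69 mm). It may stand left, middle or right.
- scanner_center (a point): Centre of the stick scanner: straight bar 175 mm long (its z, nose to tail), section 34 mm (x) by 28 mm (y), about 150 g; nose third black, rest grey. Starts loose in its holder, nose down, leaning 40 degrees, tail up and towards the robot, y level. The last 75 mm at the tail stand free; grip there across the 28 mm. Nose at z = -87.5 mm.
- scanner_nose (a point): Middle of the scanner's nose end face; same axes as scanner_center (z to the tail).
- holder_socket (a point): Middle of the socket's inner floor in the fixed holder, 31 mm above the table; x away from the robot, z up. Black socket, 40 mm wide (y), on a steel foot 110 by 85 mm; its mouth faces (-0.643, 0, 0.766) in these axes. Cavity 38 by 32 mm; walls 100 mm (lower), 70 (sides), 60 (upper) long: draw the scanner 100 mm along the lean to clear it.
- stapler_center (a point): Bystander: black stapler 135 by 34 mm, 50 mm high, this point 20 mm above its foot.
- glue_center (a point): Bystander: white glue stick standing upright, 28 mm across, 92 mm high; point at its centre.
- tape_center (a point): Bystander: roll of brown tape lying flat, 90 mm across, 24 mm high; point at its centre.
- square_carton_center (a point): Bystander: square cardboard carton 88 by 88 by 40 mm without a label; point at its centre.
- pencup_center (a point): Bystander: grey pen cup with pens, 76 mm across, 150 mm high; point 50 mm above the table.
- stamp_center (a point): Bystander: wooden hand stamp standing on its foot, 50 by 36 mm, 71 mm high; point 25 mm above the table.
Things that resemble listed ones, but are neither listed nor needed, are in the scene too. Leave any red look-alike of the part that bears scanner_center alone.

How it is judged:
By the outcome, as a careful person would: the job done as asked, in the order asked, and still so for the second after the job is handed in, while the arm keeps its last pose, push and grip.
It also fails if it takes over 58 s, if anything falls off the work surface, if the arm or the gripper's body presses on something with over 40 N, if the wrist force passes 120 N, or if a joint passes its speed limit or range.

## Working session

There is one attempt and no reset: what is moved stays moved. The work goes in short steps, Python scripts to look and compute and a tool call to move; the robot and the scene stay as the last step left them, time stands still between calls to the robot, and variables do not carry over. Pictures are saved under pics/ and viewed, at most 10 in all, crops included, and the job is handed in when it is done.

Besides the shell and the picture viewer there is one more tool, called after "Call:" by a JSON object that holds its "fn" and its "kwargs", one argument or row to a line. apply_moves: Moves the arm, as the interface text tells. Its arguments: {"type":"object","properties":{"plan":{"type":"string"},"gripper":{"type":"number"}},"required":["plan"]}

```bash
mkdir -p pics; ls; python3 - <<'E'
from rig import bot,capture,camera_model
import cv2,numpy as np
for n in("scene","top"):
    im=capture(n);cv2.imwrite(f"pics/{n}0.png",im[:,:,::-1]);print(n,camera_model(n))
print(camera_model("wrist"));s=bot.read_state();print(s,bot.hold_point_z)
E
```

```text
pics
scene {'vertical_fov': 52.7119036502003, 'cx': 309.4708751270397, 'cy': 236.6373382675, 'dist': array([-0.09863426,  0.        ,  0.        ,  0.        ,  0.        ]), 'position': array([ 1.05782721, -0.436568  ,  0.74504077]), 'rotation': array([[ 0.68624187,  0.49589291, -0.53212998],
       [ 0.72704779, -0.48952998,  0.48141657],
       [-0.02176251, -0.71725213, -0.69647382]])}
top {'vertical_fov': 45.91894581274713, 'cx': 311.7590823135696, 'cy': 236.6169065747059, 'dist': array([0.04603897, 0.        , 0.        , 0.        , 0.        ]), 'position': array([0.34858774, 0.02280154, 1.28130773]), 'rotation': array([[ 0.00428181, -0.98232306,  0.18714452],
       [-0.99992768, -0.00630911, -0.01023853],
       [ 0.01123826, -0.18708715, -0.98227903]])}
{'vertical_fov': 71.11362662299484, 'cx': 322.0054255482342, 'cy': 242.55836942031846, 'dist': array([-0.02611326,  0.        ,  0.        ,  0.        ,  0.        ]), 'hand_eye': array([[-6.53826219e-04, -9.59378575e-01, -2.82121115e-01,
         7.76453051e-02],
       [ 9.99999400e-01, -3.79301793e-04, -1.02768562e-03,

[... 304 characters left out ...]
05,
        6.76893246e+01, -1.02264324e+01]), 'qvel': array([ 0.01538698, -0.16030833, -0.15060607,  0.060324  , -0.00315331,
        0.07408139]), 'tau': array([-6.75341835e-04, -4.40986884e+01, -1.77149999e+01,  6.35334151e-02,
        5.33557415e-02, -3.37949052e-05]), 'position': array([ 0.16472562, -0.60214548,  0.1880563 ]), 'tcp_rot': array([[ 9.64630214e-01,  2.63606751e-01, -1.76091715e-04],
       [ 2.63606577e-01, -9.64628261e-01,  1.97264123e-03],
       [ 3.50138500e-04, -1.94928827e-03, -9.99998039e-01]]), 'force': array([ 0.91271066, -0.6156082 , -0.05372773]), 'moment': array([-0.00811676, -0.00876718,  0.01537903]), 'grasp_force': 0.0, 'opening': 0.9986788536638146} -0.0187
```

View pics/top0.png

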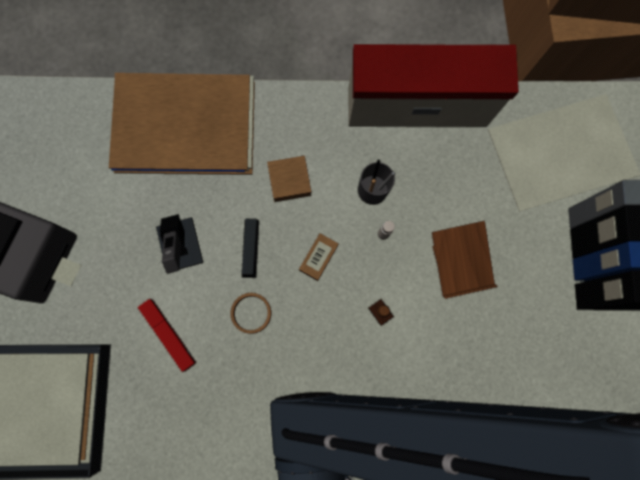

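View pics/scene0.png

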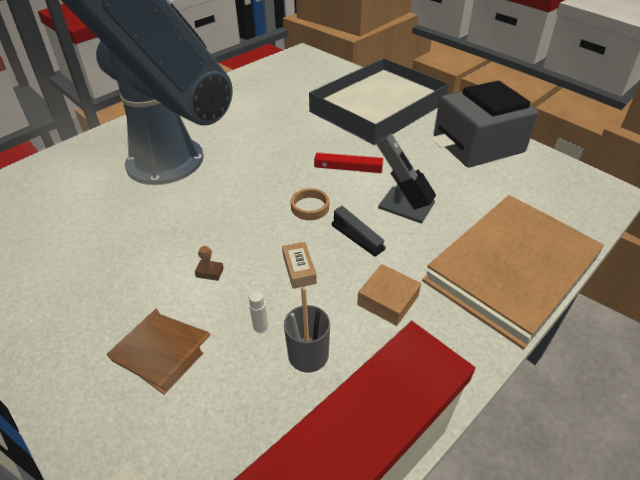

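Top view: labelled carton at (319,257), unlabelled square carton at (290,178), rest at (464,259), holder with grey scanner at (178,245), red look-alike at (166,335). The carton is the only box with a label. The grey bar in the socket fits the scanner, and the red bar lies loose, so it isn't the one. I'll confirm with enlarged crops and measure.

```bash
cat > h.py <<'E'
from rig import bot,capture,camera_model
import cv2,numpy as np
from scipy.spatial.transform import Rotation as R
def cam(n,s=None):
    m=camera_model(n);f=240/np.tan(np.radians(m["vertical_fov"]/2))
    K=np.array([[f,0,m["cx"]],[0,f,m["cy"]],[0,0,1]])
    if n=="wrist":
        T=np.eye(4);T[:3,:3]=s["tcp_rot"];T[:3,3]=s["position"];T=T@m["hand_eye"];return K,m["dist"],T[:3,3],T[:3,:3]
    return K,m["dist"],m["position"],m["rotation"]
def rays(c,uv):
    u=cv2.undistortPoints(np.float64(uv).reshape(-1,1,2),c[0],c[1])[:,0]
    return np.c_[u,np.ones(len(u))]@c[3].T
def plane(c,uv,z):
    d=rays(c,uv);z=np.broadcast_to(z,len(d));return c[2]+d*((z-c[2][2])/d[:,2])[:,None]
def proj(c,P):
    P=np.atleast_2d(P)-c[2];return cv2.projectPoints((P@c[3]).reshape(-1,1,3),np.zeros(3),np.zeros(3),c[0],c[1])[0][:,0]
def move(s,p,Rt):
    "tool-frame units from the state to target"
    d=s["tcp_rot"].T@(np.array(p)-s["position"])/.05
    r=R.from_matrix(s["tcp_rot"].T@Rt).as_rotvec()/(2*np.pi)
    return d.round(3),r.round(4)
E
python3 - <<'E'
from h import *
im=cv2.imread("pics/top0.png");c=cam("top")
hsv=cv2.cvtColor(im,cv2.COLOR_BGR2HSV)
m=cv2.inRange(hsv,(5,70,30),(20,255,255))
for nm,(x0,y0,x1,y1),z in(("carton",(290,225,350,290),.03),("rest",(420,210,510,305),[.046]*4)):
    k=np.zeros_like(m);k[y0:y1,x0:x1]=m[y0:y1,x0:x1]
    cs=cv2.findContours(k,cv2.RETR_EXTERNAL,cv2.CHAIN_APPROX_NONE)[0];q=max(cs,key=cv2.contourArea)
    b=cv2.boxPoints(cv2.minAreaRect(q));print(nm,b.round(1).tolist());P=plane(c,b,z);print(P.round(3).tolist(),P.mean(0).round(4))
    print(np.linalg.norm(P[1]-P[0]),np.linalg.norm(P[2]-P[1]))
a=cv2.resize(im[205:285,140:220],(400,400),interpolation=3);b=cv2.resize(im[215:305,275:365],(400,400),interpolation=3)
r=cv2.resize(im[210:310,415:515],(400,400),interpolation=3)
s=cv2.imread("pics/scene0.png");d=cv2.resize(s[120:230,360:470],(400,400),interpolation=3)
cv2.imwrite("pics/m.png",cv2.convertScaleAbs(cv2.resize(np.vstack([np.hstack([a,b]),np.hstack([r,d])]),(600,600)),alpha=1.6))
E
```

```text
carton [[298.1000061035156, 269.29998779296875], [319.20001220703125, 232.39999389648438], [338.5, 243.39999389648438], [317.3999938964844, 280.3999938964844]]
[[0.513, 0.04, 0.03], [0.597, -0.007, 0.03], [0.572, -0.05, 0.03], [0.488, -0.003, 0.03]] [ 0.5424 -0.0051  0.03  ]
0.09616929708302763 0.0499768654574485
rest [[429.20001220703125, 231.60000610351562], [483.8999938964844, 220.39999389648438], [497.6000061035156, 287.5], [442.8999938964844, 298.6000061035156]]
[[0.597, -0.251, 0.046], [0.623, -0.374, 0.046], [0.474, -0.396, 0.046], [0.449, -0.276, 0.046]] [ 0.5356 -0.3241  0.046 ]
0.12517093574968977 0.15099792851181945
```

View pics/m.png

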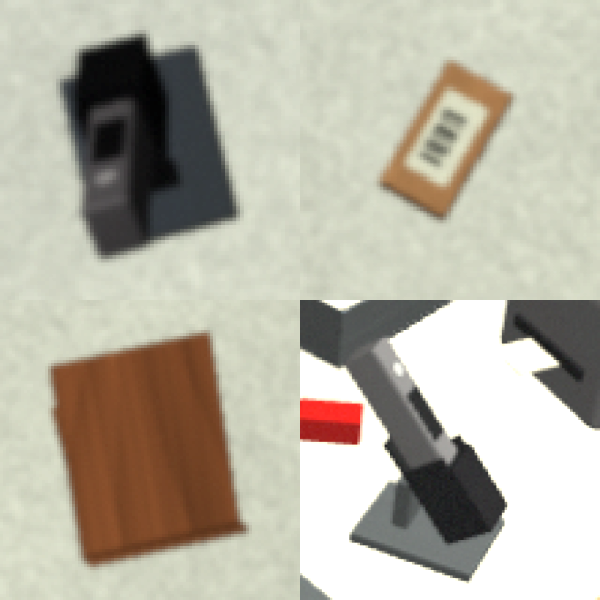

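The crops confirm the labelled carton, the grey scanner in its holder, and the rest with its lip towards the robot. Now I'll work out the rest and holder estimates and the move to above the carton.

```bash
python3 - <<'E'
from h import *
c=cam("top");s=cam("scene")
uv=[(432.3,232),(484.7,221),(444.3,298),(496.3,285.7)]
P=plane(c,uv,[.0717,.0717,.0316,.0316]);print(P.round(4).tolist())
xh=(P[0]+P[1]-P[2]-P[3])/2;yh=(P[0]-P[1]+P[2]-P[3])/2
print("yaws",np.degrees(np.arctan2(xh[1],xh[0])),np.degrees(np.arctan2(-yh[0],yh[1])),np.linalg.norm(xh[:2]),np.linalg.norm(yh[:2]))
up=(P[0]+P[1])/2;lo=(P[2]+P[3])/2;a=np.radians(11.5);u=np.array([np.cos(a),np.sin(a)])
print("mid from up",up[:2]-u*.0705,"from lip",lo[:2]+u*(.0705+.0041))
cr=lambda u,v:(140+u/3.75,205+v/3.75)
F=plane(c,[cr(62,80),cr(198,47),cr(237,213)],.006);print("foot",F.round(4).tolist())
d=F[1]-F[2];print("yaw holder",np.degrees(np.arctan2(d[1],d[0])),np.linalg.norm(d),np.linalg.norm(F[0]-F[1]))
# tail face: top quad, upper edge pts at the label face
t=[cr(88,205),cr(146,205)]
sc=[(360+347*.3667-110,120+62*.3667),(360+385*.3667-110,120+40*.3667)]
for z in(.13,.15,.165,.18):print(z,plane(c,t+[cr(121,230)],z).round(3).tolist(),plane(s,sc,z).round(3).tolist())
st=bot.read_state();y=np.radians(-29.2);C,S=np.cos(y),np.sin(y)
Rt=np.array([[C,S,0],[S,-C,0],[0,0,-1.]]);print(move(st,[.5424,-.0051,.16],Rt))
E
```

```text
[[0.591, -0.2523, 0.0717], [0.6162, -0.3673, 0.0717], [0.4511, -0.2824, 0.0316], [0.4791, -0.3978, 0.0316]]
yaws 12.346998446331275 12.990848427525966 0.1417591999985564 0.11825856399155651
mid from up [ 0.53448722 -0.32383933] from lip [ 0.53819392 -0.32522366]
foot [[0.6132, 0.3643, 0.006], [0.6344, 0.2829, 0.006], [0.532, 0.255, 0.006]]
yaw holder 15.211768433412923 0.10617973392217182 0.08411008135881481
0.13 [[0.518, 0.313, 0.13], [0.518, 0.282, 0.13], [0.504, 0.295, 0.13]] [[0.473, 0.31, 0.13], [0.474, 0.359, 0.13]]
0.15 [[0.515, 0.308, 0.15], [0.515, 0.277, 0.15], [0.502, 0.29, 0.15]] [[0.492, 0.285, 0.15], [0.493, 0.333, 0.15]]
0.165 [[0.513, 0.304, 0.165], [0.513, 0.274, 0.165], [0.5, 0.286, 0.165]] [[0.506, 0.267, 0.165], [0.507, 0.314, 0.165]]
0.18 [[0.511, 0.301, 0.18], [0.511, 0.271, 0.18], [0.498, 0.283, 0.18]] [[0.521, 0.249, 0.18], [0.521, 0.294, 0.18]]
(array([10.434, -9.526,  0.583]), array([-3.000e-04,  1.000e-04,  1.236e-01]))
```

Call:
{"fn": "apply_moves", "kwargs": {
  "plan": "0.522 -0.476 0.03 0 0 0;0.522 -0.476 0.03 0 0 0;0.522 -0.476 0.03 0 0 0;0.522 -0.476 0.03 0 0 0;0.522 -0.476 0.03 0 0 0;0.522 -0.476 0.03 0 0 0;0.522 -0.476 0.03 0 0 0;0.522 -0.476 0.03 0 0 0;0.522 -0.476 0.03 0 0 0;0.522 -0.476 0.03 0 0 0",
  "gripper": 1
}}

```text
time_s: 0.93
position: [0.3543, -0.3027, 0.1737]
tcp_rot: [[0.965, 0.263, -0.0], [0.263, -0.965, 0.0], [-0.0, -0.0, -1.0]]
force: [0.2, -0.4, -0.8]
opening: 1.001
grasp_force: 0.0
```

Call:
{"fn": "apply_moves", "kwargs": {
  "plan": "0.522 -0.476 0.03 0 0 0;0.522 -0.476 0.03 0 0 0;0.522 -0.476 0.03 0 0 0;0.522 -0.476 0.03 0 0 0;0.522 -0.476 0.03 0 0 0;0.522 -0.476 0.03 0 0 0;0.522 -0.476 0.03 0 0 0;0.522 -0.476 0.03 0 0 0;0.522 -0.476 0.03 0 0 0;0.522 -0.476 0.03 0 0 0"
}}

```text
time_s: 1.77
position: [0.5432, -0.0042, 0.1586]
tcp_rot: [[0.965, 0.264, -0.001], [0.264, -0.965, 0.0], [-0.001, -0.0, -1.0]]
force: [0.6, -0.8, 0.3]
opening: 1.003
grasp_force: 0.0
```

Call:
{"fn": "apply_moves", "kwargs": {
  "plan": "0 0 0 0 0 0.01545;0 0 0 0 0 0.01545;0 0 0 0 0 0.01545;0 0 0 0 0 0.01545;0 0 0 0 0 0.01545;0 0 0 0 0 0.01545;0 0 0 0 0 0.01545;0 0 0 0 0 0.01545;0 0 0 0 0 0;0 0 0 0 0 0"
}}

```text
time_s: 2.6
position: [0.5425, -0.006, 0.1587]
tcp_rot: [[0.874, -0.486, -0.001], [-0.486, -0.874, 0.0], [-0.001, 0.0, -1.0]]
force: [-0.3, -0.4, -0.6]
opening: 0.999
grasp_force: 0.0
```

```bash
python3 - <<'E'
from h import *
st=bot.read_state();im=capture("wrist")[:,:,::-1].copy();cv2.imwrite("pics/w1.png",im);c=cam("wrist",st)
hsv=cv2.cvtColor(im,cv2.COLOR_BGR2HSV);m=cv2.inRange(hsv,(5,70,40),(22,255,255))
m=cv2.morphologyEx(m,cv2.MORPH_CLOSE,np.ones((5,5)))
for q in sorted(cv2.findContours(m,cv2.RETR_EXTERNAL,cv2.CHAIN_APPROX_NONE)[0],key=cv2.contourArea)[-2:]:
    b=cv2.boxPoints(cv2.minAreaRect(q));P=plane(c,b,.03);print(b.round(),P.round(4).tolist(),P.mean(0).round(4),np.linalg.norm(P[1]-P[0]),np.linalg.norm(P[2]-P[1]))
w=cv2.inRange(hsv,(0,0,150),(40,70,255));print(proj(c,[.5424,-.0051,.03]))
print(st["position"],st["joint_positions"],st["time_s"]);y=np.radians(-29.2);C,S=np.cos(y),np.sin(y)
Rt=np.array([[C,S,0],[S,-C,0],[0,0,-1.]]);print(move(st,[.5424,-.0051,.006],Rt))
E
```

```text
[[543.   0.]
 [639.   0.]
 [639. 171.]
 [543. 171.]] [[0.6229, -0.2639, 0.03], [0.584, -0.3389, 0.03], [0.4404, -0.2999, 0.03], [0.4862, -0.2158, 0.03]] [ 0.5334 -0.2796  0.03  ] 0.0845079187578437 0.1488287807689275
[[ 76.  78.]
 [151.   6.]
 [236.  95.]
 [161. 167.]] [[0.7684, 0.122, 0.03], [0.7799, 0.029, 0.03], [0.6843, 0.0042, 0.03], [0.6664, 0.1013, 0.03]] [0.7247 0.0641 0.03  ] 0.09368528856642752 0.09867896763351124
[[322.34464884 224.95630129]]
[ 0.54253817 -0.00599107  0.15865917] [-1.24384107e+01  2.61819672e+01  9.57794312e+01  1.36755773e-03
  5.80836890e+01  1.06625538e+02] 2.6
(array([-0.009, -0.015,  3.053]), array([0.    , 0.0001, 0.0004]))
```

View pics/w1.png

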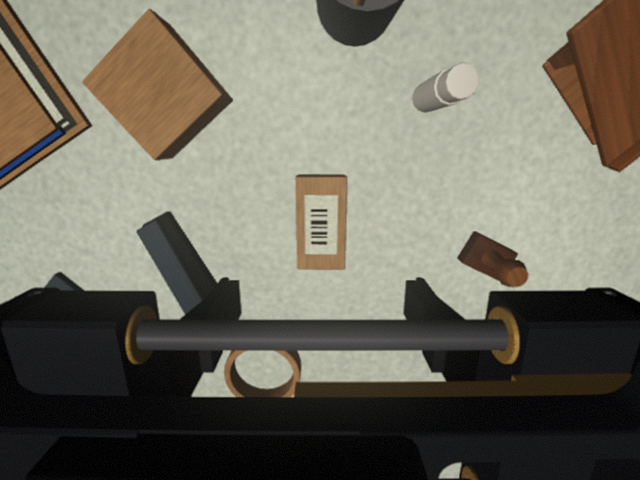

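The carton is at (321,223), square to the tool and within 2 px of the prediction, and the fingers have clear space. Descend and grip.

Call:
{"fn": "apply_moves", "kwargs": {
  "plan": "0 -0.01 0.5 0 0 0;0 0 0.5 0 0 0;0 0 0.5 0 0 0;0 0 0.5 0 0 0;0 0 0.4 0 0 0;0 0 0.3 0 0 0;0 0 0.2 0 0 0;0 0 0.15 0 0 0;0 0 0 0 0 0;0 0 0 0 0 0"
}}

```text
time_s: 3.48
position: [0.5433, -0.0057, 0.0066]
tcp_rot: [[0.873, -0.488, 0.0], [-0.488, -0.873, -0.0], [0.0, -0.0, -1.0]]
force: [1.1, -0.3, 0.2]
opening: 1.001
grasp_force: 0.0
```

Call:
{"fn": "apply_moves", "kwargs": {
  "plan": "0 0 0 0 0 0;0 0 0 0 0 0;0 0 0 0 0 0;0 0 0 0 0 0;0 0 0 0 0 0;0 0 0 0 0 0;0 0 0 0 0 0;0 0 0 0 0 0;0 0 0 0 0 0;0 0 0 0 0 0",
  "gripper": -1
}}

```text
time_s: 4.32
position: [0.543, -0.0056, 0.0064]
tcp_rot: [[0.873, -0.488, -0.0], [-0.488, -0.873, 0.0], [-0.0, 0.0, -1.0]]
force: [0.2, -0.3, -0.7]
opening: 0.322
grasp_force: 0.0
```

```bash
python3 - <<'E'
from h import *
st=bot.read_state();print(st["opening"],st["grasp_force"],st["time_s"])
im=capture("scene")[:,:,::-1];st=bot.read_state();w=capture("wrist")[:,:,::-1]
cv2.imwrite("pics/g1.png",np.vstack([cv2.resize(im[170:370,190:450],(520,300)),cv2.resize(w[100:330,160:480],(520,300))]))
E
```

```text
0.3223374105711744 0.0 4.3167
```

View pics/g1.png

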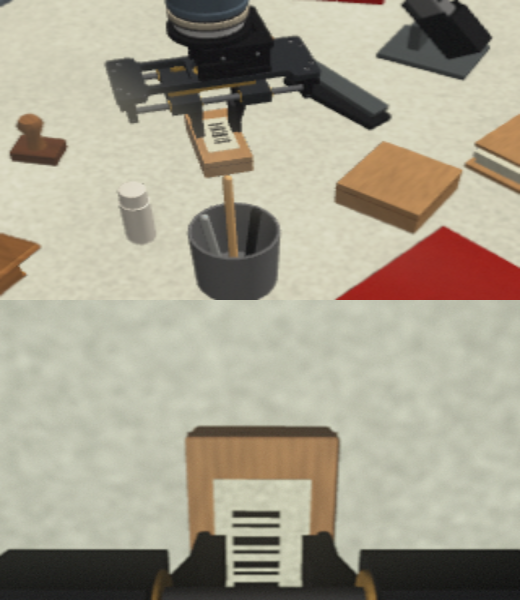

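```bash
python3 - <<'E'
from h import *
st=bot.read_state();c=cam("wrist",st)
f=lambda p:proj(c,st["position"]+st["tcp_rot"]@np.array(p))[0]
g=lambda q:((q-[160,100])*[520/320,300/230]+[0,300]).round()
for n,p in(("tipL",(0,-.014,0)),("tipR",(0,.014,0)),("tipL25",(0,-.025,0)),("z-24 L25",(.0475,-.025,-.024)),("z-24 R25",(.0475,.025,-.024)),("bottom far",(.0475,.025,.006)),("hold L14",(.0095,-.014,-.04)),("hold L25",(.0095,-.025,-.04))):print(n,f(p).round(),g(f(p)))
print(st["tau"].round(2),st["force"],st["moment"])
E
```

```text
tipL [301. 272.] [229. 525.]
tipR [346. 272.] [302. 525.]
tipL25 [283. 272.] [201. 525.]
z-24 L25 [275. 203.] [187. 435.]
z-24 R25 [372. 203.] [345. 435.]
bottom far [365. 195.] [333. 424.]
hold L14 [296. 284.] [221. 540.]
hold L25 [274. 284.] [185. 540.]
[ 0.000e+00 -4.226e+01 -8.580e+00  1.000e-02 -8.000e-02  0.000e+00] [-0.07256356  0.3717016   0.37351468] [ 0.02310915  0.02601766 -0.01841227]
```

Call:
{"fn": "apply_moves", "kwargs": {
  "plan": "0 0 0 0 0 0;0 0 0 0 0 0;0 0 0 0 0 0;0 0 0 0 0 0"
}}

```text
time_s: 4.75
position: [0.5431, -0.0056, 0.0064]
tcp_rot: [[0.873, -0.488, 0.0], [-0.488, -0.873, 0.0], [0.0, -0.0, -1.0]]
force: [0.6, 0.2, -0.2]
opening: 0.014
grasp_force: 0.0
```

```bash
python3 - <<'E'
from h import *
im=capture("scene")[:,:,::-1];w=capture("wrist")[:,:,::-1]
st=bot.read_state();print(st["position"],st["opening"],st["grasp_force"])
cv2.imwrite("pics/g2.png",np.vstack([cv2.resize(im[200:300,240:373],(798,300*2))[:300*2:1][:300] if 0 else cv2.resize(im[215:290,230:380],(600,300),interpolation=3),cv2.resize(w[150:330,140:500],(600,300),interpolation=3)]))
E
```

```text
[ 0.54305612 -0.00562267  0.00645592] 0.0016318325117403063 0.0
```

View pics/g2.png

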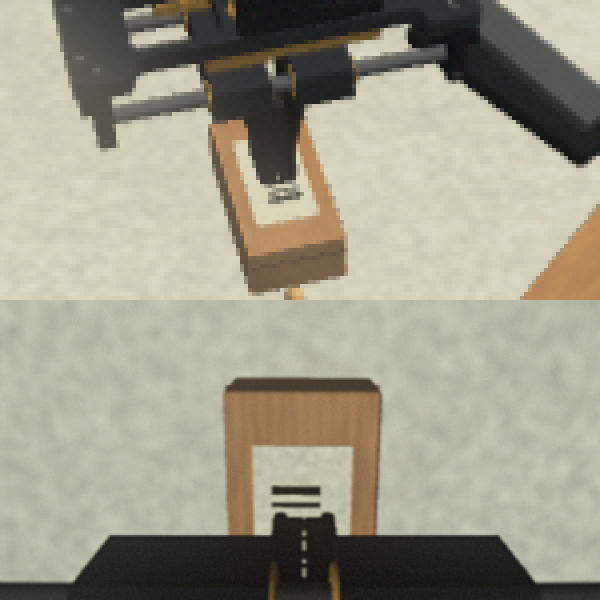

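```bash
python3 - <<'E'
from h import *
st=bot.read_state();c=cam("wrist",st);s=cam("scene")
for z in(0,-.01,-.02,-.024,-.03,-.04,-.05):
    p=st["position"]+st["tcp_rot"]@np.array([.0095,0,z]);print(z,p[2].round(3),"wrist",proj(c,p)[0].round(1),"scene",proj(s,p)[0].round(1))
print("obs wrist 323,279; scene 299,260")
im=cv2.imread("pics/g2.png")
print(proj(s,plane(cam("top"),[(298.1,269.3),(319.2,232.4),(338.5,243.4),(317.4,280.4)],.03)).round(1))
E
```

```text
0 0.006 wrist [323.5 257.8] scene [298.9 270.9]
-0.01 0.016 wrist [323.6 263.4] scene [298.7 267.6]
-0.02 0.026 wrist [323.7 269.5] scene [298.6 264.2]
-0.024 0.03 wrist [323.7 272.1] scene [298.5 262.9]
-0.03 0.036 wrist [323.7 276.3] scene [298.4 260.8]
-0.04 0.046 wrist [323.8 283.8] scene [298.2 257.4]
-0.05 0.056 wrist [323.9 292.3] scene [298.  253.9]
obs wrist 323,279; scene 299,260
[[303.7 241.1]
 [315.3 274.3]
 [290.4 279.2]
 [280.6 245.4]]
```

The fingers closed on nothing. Both views put the visible finger ends at about z≈0.035, roughly 30 mm short of the reported TCP. I'll reopen, then go down slowly while watching the force.

Call:
{"fn": "apply_moves", "kwargs": {
  "plan": "0 0 0 0 0 0;0 0 0 0 0 0;0 0 0 0 0 0;0 0 0 0 0 0;0 0 0 0 0 0;0 0 0 0 0 0;0 0 0 0 0 0;0 0 0 0 0 0;0 0 0 0 0 0;0 0 0 0 0 0",
  "gripper": 1
}}

```text
time_s: 5.68
position: [0.5431, -0.0056, 0.0064]
tcp_rot: [[0.873, -0.488, -0.0], [-0.488, -0.873, 0.0], [-0.0, -0.0, -1.0]]
force: [0.6, 0.9, -1.2]
opening: 0.683
grasp_force: 0.0
```

Call:
{"fn": "apply_moves", "kwargs": {
  "plan": "0 0 0 0 0 0;0 0 0 0 0 0;0 0 0 0 0 0;0 0 0.04 0 0 0;0 0 0.04 0 0 0;0 0 0 0 0 0"
}}

```text
time_s: 6.18
position: [0.5428, -0.0056, 0.002]
tcp_rot: [[0.873, -0.488, -0.001], [-0.488, -0.873, 0.0], [-0.001, 0.0, -1.0]]
force: [0.5, -0.7, -0.2]
opening: 0.989
grasp_force: 0.0
```

```bash
python3 - <<'E'
from h import *
st=bot.read_state();w=capture("wrist")[:,:,::-1];im=capture("scene")[:,:,::-1]
c=cam("wrist",st);s=cam("scene")
for z in(0,-.01,-.02,-.03,-.04):
  for y in(-.0435,.0435):
    p=st["position"]+st["tcp_rot"]@np.array([.0095,y,z]);print(z,y,"wrist",proj(c,p)[0].round(1),"scene",proj(s,p)[0].round(1))
cv2.imwrite("pics/g3.png",np.vstack([cv2.resize(im[215:290,230:380],(600,300),interpolation=3),cv2.resize(w[150:330,140:500],(600,300),interpolation=3)]))
E
```

```text
0 -0.0435 wrist [253.  257.8] scene [319.4 268.1]
0 0.0435 wrist [394.1 257.8] scene [278.2 276.4]
-0.01 -0.0435 wrist [249.6 263.4] scene [319.4 264.8]
-0.01 0.0435 wrist [397.6 263.3] scene [277.8 273.1]
-0.02 -0.0435 wrist [245.9 269.5] scene [319.4 261.5]
-0.02 0.0435 wrist [401.5 269.4] scene [277.5 269.8]
-0.03 -0.0435 wrist [241.8 276.2] scene [319.3 258.1]
-0.03 0.0435 wrist [405.7 276.2] scene [277.1 266.5]
-0.04 -0.0435 wrist [237.2 283.8] scene [319.3 254.7]
-0.04 0.0435 wrist [410.4 283.7] scene [276.8 263.1]
```

View pics/g3.png

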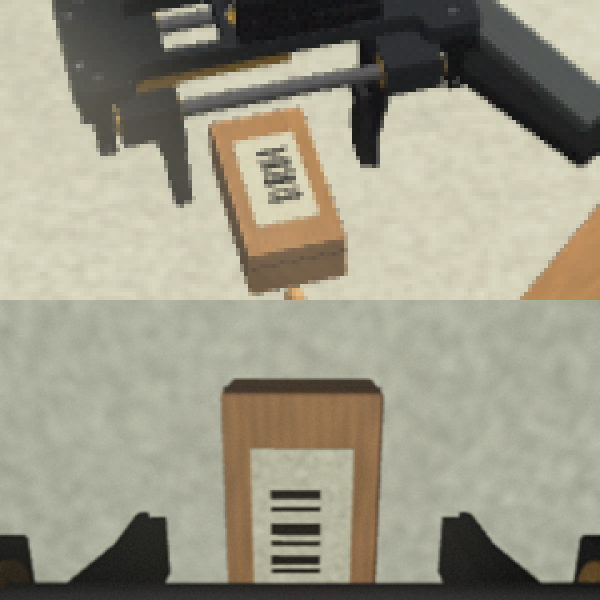

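Finger tips show at (240,280) in the wrist view and (275,266) and (322,256) in the scene view. That puts the finger ends about 32 mm behind the reported TCP, at z≈0.034, so I'll go about 26 mm lower in stages.

Call:
{"fn": "apply_moves", "kwargs": {
  "plan": "0 0 0.1 0 0 0;0 0 0.1 0 0 0;0 0 0.1 0 0 0;0 0 0 0 0 0;0 0 0 0 0 0"
}}

```text
time_s: 6.7
position: [0.5426, -0.0056, -0.0132]
tcp_rot: [[0.873, -0.488, -0.001], [-0.488, -0.873, 0.0], [-0.001, 0.0, -1.0]]
force: [0.2, -0.4, -0.3]
opening: 0.999
grasp_force: 0.0
```

Call:
{"fn": "apply_moves", "kwargs": {
  "plan": "0 0 0.05 0 0 0;0 0 0.05 0 0 0;0 0 0.05 0 0 0;0 0 0.05 0 0 0;0 0 0 0 0 0"
}}

```text
time_s: 7.12
position: [0.5427, -0.0056, -0.023]
tcp_rot: [[0.873, -0.488, -0.001], [-0.488, -0.873, 0.0], [-0.001, 0.0, -1.0]]
force: [-0.3, 0.2, -0.1]
opening: 0.999
grasp_force: 0.0
```

Call:
{"fn": "apply_moves", "kwargs": {
  "plan": "0 0 0 0 0 0;0 0 0 0 0 0;0 0 0 0 0 0;0 0 0 0 0 0;0 0 0 0 0 0;0 0 0 0 0 0;0 0 0 0 0 0;0 0 0 0 0 0;0 0 0 0 0 0;0 0 0 0 0 0",
  "gripper": -1
}}

```text
time_s: 7.95
position: [0.5431, -0.0056, -0.0225]
tcp_rot: [[0.873, -0.488, 0.0], [-0.488, -0.873, 0.0], [0.0, -0.0, -1.0]]
force: [0.3, 0.8, 0.8]
opening: 0.571
grasp_force: 30.0
```

Gripped at 49.7 mm with 30 N, which confirms the offset. Lift and yaw to the rest's heading.

Call:
{"fn": "apply_moves", "kwargs": {
  "plan": "0 0 -0.2 0 0 0;0 0 -0.4 0 0 0;0 0 -0.5 0 0 0;0 0 -0.5 0 0 0;0 0 -0.5 0 0 0;0 0 -0.5 0 0 -0.014;0 0 -0.5 0 0 -0.014;0 0 -0.3 0 0 -0.014;0 0 0 0 0 -0.014;0 0 0 0 0 -0.014"
}}

```text
time_s: 8.78
position: [0.5437, -0.0057, 0.1496]
tcp_rot: [[0.998, -0.066, 0.003], [-0.066, -0.998, -0.001], [0.003, 0.001, -1.0]]
force: [0.7, -0.4, -1.6]
opening: 0.571
grasp_force: 30.0
```

Call:
{"fn": "apply_moves", "kwargs": {
  "plan": "0 0 0 0 0 -0.014;0 0 0 0 0 -0.016;0 0 0 0 0 -0.016;0 0 0 0 0 0"
}}

```text
time_s: 9.12
position: [0.5425, -0.0055, 0.1479]
tcp_rot: [[0.976, 0.219, -0.0], [0.219, -0.976, 0.0], [-0.0, -0.0, -1.0]]
force: [-0.6, -0.1, -1.0]
opening: 0.566
grasp_force: 30.0
```

```bash
cat >> h.py <<'E'
def Rz(y):
    C,S=np.cos(np.radians(y)),np.sin(np.radians(y));return np.array([[C,-S,0],[S,C,0],[0,0,1.]])
def restR(yaw):
    a=np.radians(20);return Rz(yaw)@np.array([[np.cos(a),0,-np.sin(a)],[0,1,0],[np.sin(a),0,np.cos(a)]])
FL=np.diag([1.,-1,-1])
MID=np.array([.536,-.3245,.046]);YAW=12.6
E
python3 - <<'E'
from h import *
st=bot.read_state();print(st["opening"],st["grasp_force"],st["position"],st["joint_positions"].round(1))
B=restR(YAW);Rt=B@FL
for h in(.07,):
    p=MID+B@np.array([-.0185,0,.015+h])+Rt[:,2]*.0375
    print(p,move(st,p,Rt),B)
E
```

```text
0.565763163904785 29.997166693210602 [ 0.54254602 -0.00551544  0.14786814] [-12.4  27.   96.4  -0.   56.6  65. ]
[ 0.50317966 -0.33183622  0.08430803] (array([-2.197,  6.196,  1.271]), array([-0.    ,  0.0556,  0.0001])) [[ 0.91706178 -0.21814324 -0.33378319]
 [ 0.20498759  0.97591676 -0.07460938]
 [ 0.34202014  0.          0.93969262]]
```

Call:
{"fn": "apply_moves", "kwargs": {
  "plan": "-0.22 0.62 0 0 0 0;-0.22 0.62 0 0 0 0;-0.22 0.62 0 0 0 0;-0.22 0.62 0 0 0 0;-0.22 0.62 0 0 0 0;-0.22 0.62 0 0 0 0;-0.22 0.62 0 0 0 0;-0.22 0.62 0 0 0 0;-0.22 0.62 0 0 0 0;-0.22 0.62 0 0 0 0"
}}

```text
time_s: 9.95
position: [0.5023, -0.3335, 0.1477]
tcp_rot: [[0.977, 0.214, -0.0], [0.214, -0.977, 0.0], [-0.0, -0.0, -1.0]]
force: [0.3, -0.4, -2.1]
opening: 0.572
grasp_force: 30.0
```

Call:
{"fn": "apply_moves", "kwargs": {
  "plan": "0 0 0 0 0.014 0;0 0 0 0 0.014 0;0 0 0 0 0.014 0;0 0 0 0 0.0136 0;0 0 0 0 0 0;0 0 0 0 0 0"
}}

```text
time_s: 10.45
position: [0.5017, -0.3323, 0.1473]
tcp_rot: [[0.919, 0.213, 0.332], [0.2, -0.977, 0.075], [0.341, -0.002, -0.94]]
force: [-0.3, 0.4, -0.2]
opening: 0.569
grasp_force: 30.0
```

```bash
python3 - <<'E'
from h import *
st=bot.read_state();w=capture("wrist")[:,:,::-1].copy();c=cam("wrist",st)
B=restR(YAW);Rt=B@FL
for h in(.03,.002):
    p=MID+B@np.array([-.0185,0,.015+h])+Rt[:,2]*.0375;print(h,move(st,p,Rt))
print(st["joint_positions"].round(1))
for q in [(75,60),(75,-60)]:
    e=proj(c,MID+B@np.array([q[0]/1e3,q[1]/1e3,0]))[0];print(e);cv2.circle(w,tuple(int(v) for v in e),4,(0,255,0),1)
cv2.imwrite("pics/r1.png",w)
E
```

```text
0.03 (array([-3.980e-01,  1.000e-03,  1.995e+00]), array([-0.0001,  0.0002, -0.0009]))
0.002 (array([-3.970e-01,  1.000e-03,  2.555e+00]), array([-0.0001,  0.0002, -0.0009]))
[-54.7  27.8  99.5  25.2  47.6   6.7]
[253.93382867 149.25641804]
[391.72544179 148.33573307]
```

View pics/r1.png

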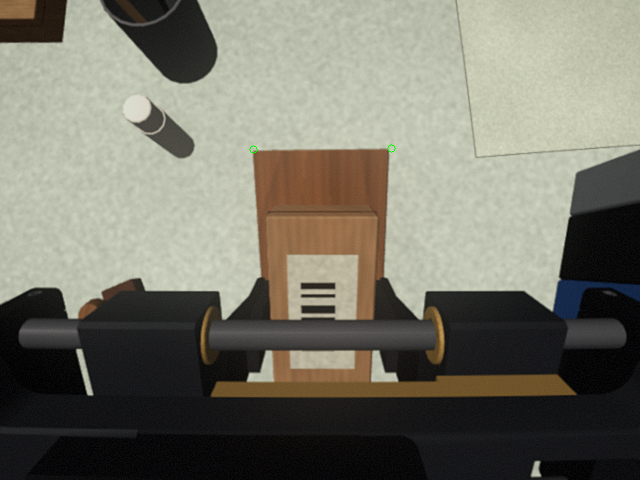

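Predicted upper corners of the board land within about 3 px of the seen ones (254,151) and (388,150), and the carton is aligned with it. Descend.

Call:
{"fn": "apply_moves", "kwargs": {
  "plan": "-0.2 0 0.3 0 0 0;-0.2 0 0.4 0 0 0;0 0 0.5 0 0 0;0 0 0.4 0 0 0;0 0 0.3 0 0 0;0 0 0.2 0 0 0;0 0 0.15 0 0 0;0 0 0.15 0 0 0;0 0 0.12 0 0 0;0 0 0 0 0 0"
}}

```text
time_s: 11.33
position: [0.5272, -0.3265, 0.0216]
tcp_rot: [[0.917, 0.218, 0.334], [0.205, -0.976, 0.075], [0.342, -0.001, -0.94]]
force: [-0.6, 0.5, -1.1]
opening: 0.577
grasp_force: 30.0
```

Call:
{"fn": "apply_moves", "kwargs": {
  "plan": "0 0 0.02 0 0 0;0 0 0.02 0 0 0;0 0 0 0 0 0;0 0 0 0 0 0"
}}

```text
time_s: 11.67
position: [0.5275, -0.327, 0.0208]
tcp_rot: [[0.917, 0.217, 0.335], [0.204, -0.976, 0.074], [0.343, 0.001, -0.939]]
force: [-0.0, 0.2, -0.6]
opening: 0.567
grasp_force: 30.0
```

Call:
{"fn": "apply_moves", "kwargs": {
  "plan": "0 0 0.02 0 0 0;0 0 0 0 0 0;0 0 0 0 0 0"
}}

```text
time_s: 11.92
position: [0.5278, -0.3267, 0.0195]
tcp_rot: [[0.917, 0.217, 0.334], [0.204, -0.976, 0.074], [0.342, 0.0, -0.94]]
force: [-0.2, -0.3, -0.9]
opening: 0.571
grasp_force: 30.0
```

Call:
{"fn": "apply_moves", "kwargs": {
  "plan": "0 0 0.02 0 0 0;0 0 0 0 0 0;0 0 0 0 0 0"
}}

```text
time_s: 12.17
position: [0.528, -0.3267, 0.0192]
tcp_rot: [[0.917, 0.217, 0.334], [0.204, -0.976, 0.074], [0.343, 0.0, -0.939]]
force: [-3.0, 0.4, 5.1]
opening: 0.572
grasp_force: 30.0
```

Contact felt (about 6 N along the board normal). Release and back off along the normal.

Call:
{"fn": "apply_moves", "kwargs": {
  "plan": "0 0 0 0 0 0;0 0 0 0 0 0;0 0 0 0 0 0;0 0 0 0 0 0;0 0 0 0 0 0;0 0 0 0 0 0;0 0 0 0 0 0;0 0 0 0 0 0",
  "gripper": 1
}}

```text
time_s: 12.83
position: [0.5282, -0.3265, 0.0184]
tcp_rot: [[0.917, 0.217, 0.334], [0.204, -0.976, 0.074], [0.342, -0.0, -0.94]]
force: [0.3, 0.3, 0.3]
opening: 0.989
grasp_force: 0.0
```

Call:
{"fn": "apply_moves", "kwargs": {
  "plan": "0 0 -0.2 0 0 0;0 0 -0.4 0 0 0;0 0 -0.6 0 0 0;0 0 -0.7 0 0 0;0 0 -0.7 0 0 0;0 0 -0.6 0 0 0;0 0 0 0 0 0;0 0 0 0 0 0"
}}

```text
time_s: 13.5
position: [0.4748, -0.3398, 0.1714]
tcp_rot: [[0.917, 0.216, 0.337], [0.205, -0.976, 0.07], [0.344, 0.005, -0.939]]
force: [-0.2, 0.6, 0.0]
opening: 0.998
grasp_force: 0.0
```

```bash
python3 - <<'E'
from h import *
st=bot.read_state();w=capture("wrist")[:,:,::-1].copy();cv2.imwrite("pics/r2.png",w);c=cam("wrist",st)
print(st["position"],st["opening"],st["time_s"]);B=restR(YAW)
# label mask -> ray onto plane of top face
hsv=cv2.cvtColor(w,cv2.COLOR_BGR2HSV);n=B[:,2];o=MID+n*.03
e=proj(c,o+B@np.array([-.02,0,0]))[0].astype(int);print("exp label",e)
def onp(uv):
    d=rays(c,uv);return (c[2]+d*((o-c[2])@n/(d@n))[:,None]-MID)@B
m=cv2.inRange(hsv,(5,70,40),(22,255,255));k=np.zeros_like(m);k[e[1]-110:e[1]+90,e[0]-100:e[0]+100]=255
lab=cv2.inRange(hsv,(0,0,110),(180,70,255))&k
for q in cv2.findContours(lab,cv2.RETR_EXTERNAL,cv2.CHAIN_APPROX_NONE)[0]:
    if cv2.contourArea(q)>300:
        b=cv2.boxPoints(cv2.minAreaRect(q));P=onp(b);print(b.round().tolist(),(P*1e3).round(1).tolist(),P.mean(0).round(4))
a=w[max(0,e[1]-150):e[1]+110,max(0,e[0]-150):e[0]+150]
# holder side from the top camera too
t=capture("top")[:,:,::-1];cv2.imwrite("pics/top1.png",t)
cv2.imwrite("pics/v.png",np.hstack([cv2.resize(a,(400,347)),cv2.resize(t[200:300,415:515],(347,347),interpolation=3)]))
E
```

```text
[ 0.47478878 -0.33982051  0.1713592 ] 0.998420655238464 13.5
exp label [321 234]
[[221.0, 319.0], [221.0, 124.0], [420.0, 124.0], [420.0, 319.0]] [[-109.1, 101.8, 30.0], [78.3, 86.0, 30.0], [78.1, -85.7, 30.0], [-109.8, -100.8, 30.0]] [-0.0156  0.0003  0.03  ]
```

View pics/v.png

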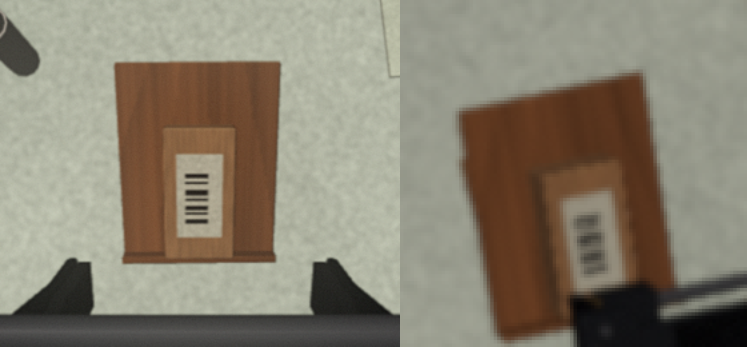

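The carton lies flat on the board, centred, with its low end against the lip (label about (321,231) in the wrist view). Next is the scanner.

```bash
cat >> h.py <<'E'
TAIL=np.array([.500,.285,.165]);HY=14.5
def scanR(yaw):
    a=np.radians(40);return Rz(yaw)@np.array([[np.cos(a),0,-np.sin(a)],[0,1,0],[np.sin(a),0,np.cos(a)]])
E
python3 - <<'E'
from h import *
st=bot.read_state();c=cam("wrist",st);B=restR(YAW);n=B[:,2];o=MID+n*.03
d=rays(c,[(321,231),(171+176*.75,84+153*.75),(171+224*.75,84+238*.75)]);P=c[2]+d*((o-c[2])@n/(d@n))[:,None];print("label",P,(P-MID)@B)
S=scanR(HY);Rt=S@FL;p=TAIL+S[:,2]*.06
print(p,move(st,p+[0,0,.05],Rt),st["joint_positions"].round(1))
E
```

```text
label [[ 0.50921203 -0.32782038  0.06814649]
 [ 0.53331847 -0.30583764  0.07845459]
 [ 0.48443152 -0.35089105  0.05751258]] [[-0.01767231  0.0026032   0.03      ]
 [ 0.01246654  0.01879787  0.03      ]
 [-0.04876379 -0.01450615  0.03      ]]
[0.4626612  0.27534353 0.21096267] (array([  2.92 , -12.024,  -0.894]), array([ 0.0026,  0.0556, -0.0048])) [-57.7  24.9 100.6  24.8  50.3   4.5]
```

Call:
{"fn": "apply_moves", "kwargs": {
  "plan": "0.146 -0.6 -0.045 0 0 0;0.146 -0.6 -0.045 0 0 0;0.146 -0.6 -0.045 0 0 0;0.146 -0.6 -0.045 0 0 0;0.146 -0.6 -0.045 0 0 0;0.146 -0.6 -0.045 0 0 0;0.146 -0.6 -0.045 0 0 0;0.146 -0.6 -0.045 0 0 0;0.146 -0.6 -0.045 0 0 0;0.146 -0.6 -0.045 0 0 0"
}}

```text
time_s: 14.43
position: [0.4677, -0.0302, 0.2135]
tcp_rot: [[0.918, 0.217, 0.331], [0.204, -0.976, 0.076], [0.339, -0.003, -0.941]]
force: [-0.2, -0.1, -0.3]
opening: 1.001
grasp_force: 0.0
```

Call:
{"fn": "apply_moves", "kwargs": {
  "plan": "0.146 -0.6 -0.045 0 0 0;0.146 -0.6 -0.045 0 0 0;0.146 -0.6 -0.045 0 0 0;0.146 -0.6 -0.045 0 0 0;0.146 -0.6 -0.045 0 0 0;0.146 -0.6 -0.045 0 0 0;0.146 -0.6 -0.045 0 0 0;0.146 -0.6 -0.045 0 0 0;0.146 -0.6 -0.045 0 0 0;0.146 -0.6 -0.045 0 0 0"
}}

```text
time_s: 15.27
position: [0.4616, 0.2754, 0.2592]
tcp_rot: [[0.918, 0.218, 0.33], [0.206, -0.976, 0.073], [0.339, 0.001, -0.941]]
force: [1.4, -0.4, -0.4]
opening: 0.998
grasp_force: 0.0
```

Call:
{"fn": "apply_moves", "kwargs": {
  "plan": "0 0 0 0.0005 0.011 -0.001;0 0 0 0.0005 0.011 -0.001;0 0 0 0.0005 0.011 -0.001;0 0 0 0.0005 0.011 -0.001;0 0 0 0.0005 0.0116 -0.001;0 0 0 0 0 0;0 0 0 0 0 0"
}}

```text
time_s: 15.85
position: [0.4613, 0.2733, 0.2586]
tcp_rot: [[0.744, 0.252, 0.618], [0.196, -0.968, 0.158], [0.638, 0.003, -0.77]]
force: [1.0, 0.7, 0.2]
opening: 1.001
grasp_force: 0.0
```

```bash
python3 - <<'E'
from h import *
st=bot.read_state();w=capture("wrist")[:,:,::-1].copy();c=cam("wrist",st);print(st["joint_positions"].round(1),st["time_s"])
S=scanR(HY);Rt=S@FL;print("standoff",move(st,TAIL+S[:,2]*.06,Rt))
f=proj(c,[TAIL+S@np.array([x,y,0]) for x in(-.017,.017) for y in(-.014,.014)]);print(f.round())
# foot corners relative to guess
for p in f:cv2.circle(w,tuple(int(v) for v in p),3,(0,255,0),1)
cv2.imwrite("pics/s1.png",w)
E
```

```text
[ 21.7   8.2 121.1 -22.7  12.2 117.6] 15.85
standoff (array([-0.58 , -0.036,  0.757]), array([0.0002, 0.0009, 0.0005]))
[[336. 280.]
 [306. 280.]
 [337. 246.]
 [306. 246.]]
```

View pics/s1.png

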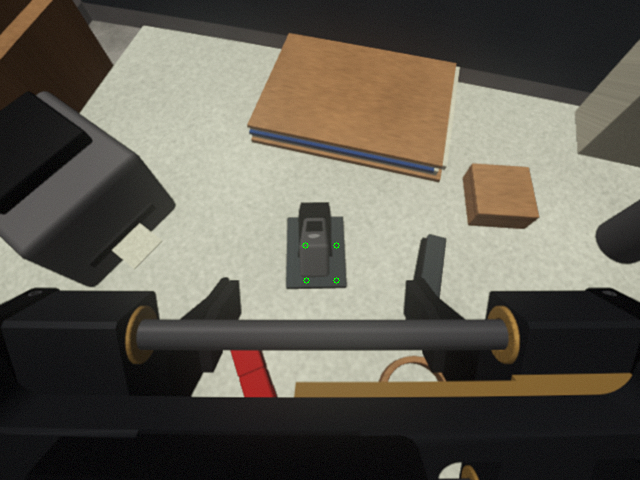

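The scanner is at about (316,260), squared up in the view, so the yaw is right. It sits about 5 px left of the estimate. The ten views are used up, so I'll read the edges numerically.

```bash
python3 - <<'E'
import cv2,numpy as np
w=cv2.imread("pics/s1.png")[:,:,2].astype(int)
print("cols",list(range(282,352,2)))
for v in range(196,294,4):print(v,*w[v,282:352:2])
E
```

```text
cols [282, 284, 286, 288, 290, 292, 294, 296, 298, 300, 302, 304, 306, 308, 310, 312, 314, 316, 318, 320, 322, 324, 326, 328, 330, 332, 334, 336, 338, 340, 342, 344, 346, 348, 350]
196 196 195 197 195 192 196 202 200 194 191 191 187 191 194 196 198 197 201 195 193 196 198 191 191 193 195 196 197 193 195 194 193 194 194 197
200 194 191 201 201 197 201 196 189 190 195 197 200 200 197 195 201 204 206 206 203 203 201 202 201 192 188 196 198 198 198 198 198 202 201 201
204 198 190 192 195 200 202 201 198 202 127 45 45 49 49 48 47 53 47 45 48 50 47 45 80 195 200 197 197 197 199 199 197 191 191 194
208 189 188 193 195 191 195 197 198 179 64 50 49 50 50 54 50 50 49 51 50 51 50 47 47 156 198 191 194 191 198 198 197 194 193 199
212 198 196 196 193 188 188 192 196 152 46 54 52 51 48 49 42 48 49 49 52 48 52 50 43 121 196 192 190 197 195 192 196 197 202 206
216 191 190 185 181 183 178 180 180 113 43 46 47 47 51 43 51 53 44 50 47 49 44 47 47 76 141 145 145 143 142 146 191 191 192 196
220 195 199 163 76 72 79 75 78 57 48 48 79 89 87 85 81 81 82 82 81 83 71 50 47 54 76 72 77 76 75 85 188 191 192 187
[... 1425 characters left out ...]
76 82 73 74 76 74 78 74 75 76 74 74 74 66 58 70 71 72 71 70 73 71 70 152 201 203
276 197 187 110 70 73 71 76 74 75 75 64 64 63 61 64 59 59 63 64 64 65 66 66 71 71 70 72 71 69 71 74 70 155 203 203
280 194 185 97 71 76 75 73 74 77 75 72 72 68 70 70 73 73 72 73 67 74 71 71 72 72 75 73 73 70 75 72 71 118 194 199
284 201 196 101 74 73 75 73 72 74 76 71 69 70 68 75 74 75 76 72 71 72 69 75 76 73 71 74 77 67 75 75 71 103 192 195
288 198 193 130 73 78 76 73 70 84 94 94 90 91 90 92 109 108 109 109 101 112 125 125 122 125 122 122 155 158 156 153 156 187 196 210
292 198 193 189 196 199 200 195 194 195 196 198 194 191 189 195 198 205 199 193 192 193 193 192 196 202 197 197 196 197 200 201 203 198 200 198
```

```bash
python3 - <<'E'
from h import *
st=bot.read_state();c=cam("wrist",st);t=cam("top");s=cam("scene")
def tri(a,ua,b,ub):
    d1=rays(a,[ua])[0];d2=rays(b,[ub])[0];d1/=np.linalg.norm(d1);d2/=np.linalg.norm(d2)
    k=np.linalg.lstsq(np.c_[d1,-d2],b[2]-a[2],rcond=None)[0];p=a[2]+k[0]*d1;q=b[2]+k[1]*d2;return (p+q)/2,np.linalg.norm(p-q)
cr=lambda u,v:(140+u/3.75,205+v/3.75)
print("tail c",tri(c,(313,260.5),t,cr(121,230)))
print("corner upper L",tri(c,(299.5,246),t,cr(88,205)),"upper R",tri(c,(326,246),t,cr(146,205)))
print("lower L",tri(c,(300,275),t,cr(103,257)))
# foot corners seen in wrist on z=.006
W=[(286.5,217.5),(343.5,217.5),(285.5,288),(346.5,288)]
print("foot wrist z6",plane(c,W,.006).round(4).tolist())
print("pred depth tail",(c[3].T@(TAIL-c[2]))[2],"camera",c[2])
im=cv2.imread("pics/scene0.png")[:,:,2].astype(int)
for v in range(128,170,3):print(v,*im[v,372:404])
tm=cv2.imread("pics/top1.png")[:,:,2].astype(int)
print()
for v in range(212,278,3):print(v,*tm[v,154:188])
E
```

```text
tail c (array([0.50210927, 0.29076777, 0.16228605]), np.float64(0.008118742192707718))
corner upper L (array([0.51438335, 0.30803131, 0.16195264]), np.float64(0.005880490158113766)) upper R (array([0.51588497, 0.27960313, 0.16784368]), np.float64(0.013539159104474549))
lower L (array([0.48849651, 0.30087263, 0.15292295]), np.float64(0.0063253581386707065))
foot wrist z6 [[0.6169, 0.3704, 0.006], [0.6387, 0.2863, 0.006], [0.5105, 0.3395, 0.006], [0.5319, 0.2572, 0.006]]
pred depth tail 0.3121338241925245 camera [0.3990587  0.25869852 0.4600003 ]
128 42 43 42 48 51 52 51 53 50 52 51 52 51 52 52 53 51 53 52 50 50 50 50 50 52 52 49 65 49 51 113 181
131 41 39 40 45 52 51 53 52 51 53 53 54 52 52 53 49 51 52 50 50 52 50 64 48 52 112 182 197 196 196 198 200
134 40 41 43 50 52 53 53 54 52 52 52 52 51 53 52 56 61 78 100 106 120 176 197 199 200 201 200 195 194 196 197 196
137 40 42 44 49 52 51 52 51 54 57 62 66 67 68 72 92 104 105 105 105 106 120 172 194 192 193 196 196 196 194 192 192
140 41 42 48 50 53 53 57 63 64 65 63 58 55 57 62 74 92 104 106 106 105 106 107 133 176 193 196 197 200 201 199
[... 2813 characters left out ...]
7 63 61 60 58 54 52 50 48 45 42 36 27 19 15 17 23 34 39 41 41 40 40 40 41
263 149 151 151 150 148 146 144 129 99 66 49 45 44 43 43 43 43 42 43 42 40 36 27 20 18 25 36 39 41 40 41 40 41 40
266 153 153 153 152 151 153 153 150 134 101 67 48 43 43 43 43 42 43 42 41 41 40 36 29 23 28 36 39 39 41 42 46 51 58
269 152 151 150 150 150 151 149 148 147 139 116 79 52 44 42 42 42 41 41 41 42 42 42 42 50 67 90 110 124 133 143 150 150 149
272 150 152 152 152 152 149 147 146 147 148 142 121 90 65 58 61 68 80 90 101 116 125 133 139 145 149 149 151 153 154 152 152 153 154
275 150 151 152 152 150 149 148 150 153 154 154 153 151 148 149 150 152 153 153 153 154 154 154 152 151 154 156 155 154 152 151 152 153 154
```

```bash
python3 - <<'E'
from h import *
st=bot.read_state();c=cam("wrist",st);t=cam("top");s=cam("scene")
def tri(*v):
    A=np.zeros((3,3));b=np.zeros(3);L=[]
    for k,u in v:
        d=rays(k,[u])[0];d/=np.linalg.norm(d);M=np.eye(3)-np.outer(d,d);A+=M;b+=M@k[2];L.append((M,k[2]))
    p=np.linalg.solve(A,b);return p.round(4),[round(float(np.linalg.norm(M@(p-o))),4) for M,o in L]
pts=dict(UL=((c,(299.5,246)),(t,(161.8,260.5)),(s,(391.5,133))),UR=((c,(326,246)),(t,(175.3,261)),(s,(385.5,136.5))),
LL=((c,(300,275)),(t,(164.5,270.5))),LR=((c,(326,275)),(t,(177,268.5)),(s,(376,144))))
for k,v in pts.items():print(k,tri(*v))
HY=15.2;S=scanR(HY);C=np.mean([tri(*v)[0] for v in pts.values()],0);print("C",C)
for k,v in pts.items():print(k,((tri(*v)[0]-C)@S).round(4))
# foot centre in holder frame vs tail
print("tail rel foot",((C-[.574,.312,0])@Rz(HY)).round(4))
E
```

```text
UL (array([0.5108, 0.3074, 0.1734]), [0.0014, 0.0021, 0.0008])
UR (array([0.5129, 0.2823, 0.1769]), [0.0036, 0.0056, 0.002])
LL (array([0.4938, 0.3059, 0.1428]), [0.0009, 0.0009])
LR (array([0.4963, 0.279 , 0.1522]), [0.0007, 0.0012, 0.0019])
C [0.50345  0.29365  0.161325]
UL [0.016  0.0113 0.0024]
UR [ 0.0147 -0.0134  0.008 ]
LL [-0.0166  0.0144 -0.0103]
LR [-0.0141 -0.0123 -0.0001]
tail rel foot [-0.0729  0.0008  0.1613]
```

```bash
sed -i 's/^TAIL=.*/TAIL=np.array([.503,.2935,.163]);HY=15.2/' h.py; python3 - <<'E'
from h import *
st=bot.read_state();S=scanR(HY);print(move(st,TAIL+S[:,2]*.03,S@FL))
E
```

```text
(array([-0.58 , -0.178,  1.449]), array([ 0.0014,  0.0004, -0.0012]))
```

Call:
{"fn": "apply_moves", "kwargs": {
  "plan": "-0.29 -0.09 0.1 0.0014 0.0004 -0.0012;-0.29 -0.09 0.25 0 0 0;0 0 0.4 0 0 0;0 0 0.4 0 0 0;0 0 0.3 0 0 0;0 0 0 0 0 0;0 0 0 0 0 0"
}}

```text
time_s: 16.48
position: [0.4824, 0.2815, 0.2134]
tcp_rot: [[0.738, 0.253, 0.625], [0.196, -0.968, 0.16], [0.645, 0.004, -0.764]]
force: [-0.9, -0.5, -0.3]
opening: 0.999
grasp_force: 0.0
```

```bash
python3 - <<'E'
from h import *
st=bot.read_state();w=capture("wrist")[:,:,::-1].copy();c=cam("wrist",st);cv2.imwrite("pics/s2.png",w);S=scanR(HY)
print(st["joint_positions"].round(1));print(move(st,TAIL-S[:,2]*.087,S@FL))
f=proj(c,[TAIL+S@np.array([x,y,0]) for x in(-.017,.017) for y in(-.014,.014)]+[TAIL+S@np.array([.017,y,-.07]) for y in(-.014,.014)]);print(f.round())
g=w[:,:,2].astype(int);print(list(range(280,362,2)))
for v in range(196,288,5):print(v,*g[v,280:362:2])
E
```

```text
[ 21.7  15.7 122.5 -68.2   5.1 163.4]
(array([-0.304, -0.15 ,  2.806]), array([ 0.0015, -0.0005, -0.0007]))
[[333. 286.]
 [298. 286.]
 [333. 245.]
 [297. 245.]
 [330. 225.]
 [301. 225.]]
[280, 282, 284, 286, 288, 290, 292, 294, 296, 298, 300, 302, 304, 306, 308, 310, 312, 314, 316, 318, 320, 322, 324, 326, 328, 330, 332, 334, 336, 338, 340, 342, 344, 346, 348, 350, 352, 354, 356, 358, 360]
196 194 197 202 198 194 194 196 201 201 197 197 194 189 194 190 194 196 197 200 198 199 197 197 195 190 188 191 191 195 194 190 191 200 196 193 187 194 193 194 197 192
201 198 193 200 202 199 192 190 194 194 202 161 132 135 136 126 112 111 114 116 115 116 113 107 104 104 107 168 194 192 199 205 202 193 195 196 199 197 196 195 195 195
206 187 192 191 193 188 199 198 199 199 163 49 52 54 53 52 52 50 50 46 52 50 50 50 50 52 49 93 192 192 192 188 191 199 199 193 190 193 201 202 197 195
211 195 188 195 196 192 189 190 193 188 82 49 51 51 48 50 51 49 48 48 49 50 51 47 52 46 52 47 154 197 194 197 197 195 195 199 197 197 199 202 201 197
216 194 189 186 191 189 193 195 191 179 65 48 46 51 50 53 49 50 50 46 
[... 1288 characters left out ...]
1 157 199 196 195 200 200
266 193 192 113 76 74 77 72 72 73 72 81 78 82 77 75 77 73 73 76 74 73 74 73 73 73 68 55 64 72 69 73 70 72 75 69 151 199 196 201 202 198
271 189 188 95 70 74 73 77 74 76 73 79 76 75 77 75 78 75 79 76 75 74 74 74 73 77 66 53 66 71 73 70 71 75 74 70 129 201 198 201 200 200
276 187 195 106 74 73 75 72 68 74 69 77 76 78 77 73 75 77 76 74 73 75 70 70 76 75 66 53 63 72 70 73 70 71 72 71 104 197 198 200 196 191
281 195 188 90 69 73 75 72 72 72 69 77 80 75 74 72 74 76 72 73 75 70 73 70 72 73 67 56 66 71 70 70 75 73 72 71 91 191 201 201 191 191
286 190 184 88 72 71 73 70 73 75 74 69 62 63 64 62 61 62 63 59 61 61 60 58 58 59 58 65 71 70 71 73 70 72 75 73 82 189 201 201 199 197
```

The pose is near a wrist singularity (j5≈5°, j6 at its limit). I'll use a steeper tool, 20° off vertical instead of 40°, still in the scanner's plane. The finish then has the tool leaning 20° the other way.

Call:
{"fn": "apply_moves", "kwargs": {
  "plan": "0 0 -0.3 0 0 0;0 0 -0.3 0 0 0;0 0 0 0 -0.011 0;0 0 0 0 -0.011 0;0 0 0 0 -0.011 0;0 0 0 0 -0.011 0;0 0 0 0 -0.0116 0;0 0 0 0 0 0;0 0 0 0 0 0"
}}

```text
time_s: 17.28
position: [0.4723, 0.2711, 0.2322]
tcp_rot: [[0.876, 0.239, 0.42], [0.225, -0.971, 0.082], [0.427, 0.022, -0.904]]
force: [-0.7, 0.6, 0.2]
opening: 1.001
grasp_force: 0.0
```

```bash
python3 - <<'E'
from h import *
st=bot.read_state();S=scanR(HY);T=restR(HY)@FL
G=TAIL-S[:,2]*.038
print(st["joint_positions"].round(1))
for b in(.1,.0):print(b,(G-T[:,2]*b+T[:,2]*.051).round(4),move(st,G-T[:,2]*b+T[:,2]*.051,T))
E
```

```text
[ 20.7  12.6 110.4  -7.7  32.2 102.2]
0.1 [0.5104 0.2955 0.1799] (array([ 0.331, -0.316,  1.304]), array([ 0.0048, -0.0146, -0.0022]))
0.0 [0.5434 0.3045 0.086 ] (array([ 0.147, -0.374,  3.295]), array([ 0.0048, -0.0146, -0.0022]))
```

Call:
{"fn": "apply_moves", "kwargs": {
  "plan": "0.11 -0.1 0.2 0.0024 -0.0073 -0.0011;0.11 -0.1 0.3 0.0024 -0.0073 -0.0011;0.11 -0.11 0.4 0 0 0;0 0 0.4 0 0 0;0 0 0 0 0 0;0 0 0 0 0 0"
}}

```text
time_s: 17.78
position: [0.5026, 0.2943, 0.1747]
tcp_rot: [[0.909, 0.263, 0.323], [0.249, -0.965, 0.086], [0.334, 0.002, -0.942]]
force: [0.1, 0.2, 0.3]
opening: 1.0
grasp_force: 0.0
```

```bash
python3 - <<'E'
from h import *
st=bot.read_state();w=capture("wrist")[:,:,::-1].copy();c=cam("wrist",st);cv2.imwrite("pics/s3.png",w);S=scanR(HY);T=restR(HY)@FL
print(st["joint_positions"].round(1));print(move(st,TAIL-S[:,2]*.038+T[:,2]*.051,T))
f=proj(c,[TAIL+S@np.array([x,y,0]) for x in(-.017,.017) for y in(-.014,.014)]+[TAIL+S@np.array([.017,y,-.07]) for y in(-.014,.014)]);print(f.round())
g=w[:,:,2].astype(int);print(list(range(280,362,2)))
for v in range(150,310,8):print(v,*g[v,280:362:2])
E
```

```text
[ 20.5  21.6 105.4  -3.3  33.6  97.6]
(array([0.199, 0.016, 1.954]), array([0.0002, 0.0013, 0.0003]))
[[345. 291.]
 [305. 291.]
 [348. 252.]
 [303. 252.]
 [342. 197.]
 [307. 197.]]
[280, 282, 284, 286, 288, 290, 292, 294, 296, 298, 300, 302, 304, 306, 308, 310, 312, 314, 316, 318, 320, 322, 324, 326, 328, 330, 332, 334, 336, 338, 340, 342, 344, 346, 348, 350, 352, 354, 356, 358, 360]
150 187 186 185 183 180 178 180 183 184 184 189 183 71 47 47 44 48 48 48 49 46 46 44 45 45 44 49 45 45 47 45 50 157 187 184 183 182 186 186 184 184
158 185 189 185 152 105 109 105 93 88 92 91 78 46 41 46 46 42 41 43 47 43 40 43 40 45 41 40 44 46 42 41 43 50 77 74 77 78 75 77 81 153
166 188 185 186 126 70 69 71 71 72 70 71 48 43 43 43 44 46 43 45 47 42 43 43 42 45 42 42 43 39 48 38 46 41 61 70 71 69 70 71 67 121
174 183 188 189 125 66 69 69 69 70 68 72 48 41 38 41 36 42 41 41 42 41 40 40 39 39 42 39 42 38 38 36 39 41 48 70 64 66 70 68 66 97
182 177 176 180 119 67 71 71 73 69 67 67 46 39 39 50 84 86 86 85 86 83 86 86 82 81 82 85 85 80 58 38 34 38 42 65 62 69 70 72 67 104
190 186 186 189 125 67 70 70 69 68 
[... 1395 characters left out ...]
 73 72 67 68 71 73 70 67 70 67 73 57 61 171 190 189 188 188 190 189
278 196 193 186 184 182 186 187 186 189 189 189 190 191 103 70 73 75 72 72 68 73 68 68 66 69 68 68 69 67 68 69 66 57 85 194 192 188 185 185 193 195
286 191 191 195 199 198 193 191 189 199 195 195 199 201 132 70 73 71 68 67 65 69 68 64 71 68 68 67 69 72 71 67 66 54 121 192 189 182 188 191 190 192
294 193 198 193 191 192 191 193 194 191 189 191 194 188 189 188 188 184 187 194 195 197 189 189 189 185 187 196 194 193 196 194 187 184 186 190 195 195 194 190 193 191
302 197 205 204 196 190 191 196 199 199 195 196 195 198 196 191 193 192 193 190 186 185 188 188 190 199 194 190 190 191 196 198 194 192 189 187 194 193 189 188 186 186
```

The tail face lines up with the prediction to within 1 px sideways. Go in and grip.

Call:
{"fn": "apply_moves", "kwargs": {
  "plan": "0.1 0.008 0.2 0 0.0013 0;0.1 0.008 0.3 0 0 0;0 0 0.4 0 0 0;0 0 0.4 0 0 0;0 0 0.3 0 0 0;0 0 0.2 0 0 0;0 0 0.1 0 0 0;0 0 0.05 0 0 0;0 0 0 0 0 0;0 0 0 0 0 0"
}}

```text
time_s: 18.67
position: [0.5471, 0.3056, 0.0894]
tcp_rot: [[0.904, 0.264, 0.336], [0.248, -0.965, 0.09], [0.348, 0.002, -0.938]]
force: [1.2, -1.1, 0.2]
opening: 1.002
grasp_force: 0.0
```

Call:
{"fn": "apply_moves", "kwargs": {
  "plan": "0 0 0 0 0 0;0 0 0 0 0 0;0 0 0 0 0 0;0 0 0 0 0 0;0 0 0 0 0 0;0 0 0 0 0 0;0 0 0 0 0 0;0 0 0 0 0 0;0 0 0 0 0 0;0 0 0 0 0 0",
  "gripper": -1
}}

```text
time_s: 19.5
position: [0.5469, 0.3054, 0.0884]
tcp_rot: [[0.905, 0.264, 0.335], [0.248, -0.965, 0.09], [0.346, 0.002, -0.938]]
force: [0.4, -0.6, -0.7]
opening: 0.33
grasp_force: 0.3
```

Call:
{"fn": "apply_moves", "kwargs": {
  "plan": "0 0 0 0 0 0;0 0 0 0 0 0;0 0 0 0 0 0"
}}

```text
time_s: 19.75
position: [0.547, 0.3054, 0.0884]
tcp_rot: [[0.905, 0.264, 0.335], [0.248, -0.965, 0.09], [0.346, 0.002, -0.938]]
force: [-0.2, -0.4, -0.7]
opening: 0.323
grasp_force: 30.0
```

```bash
python3 - <<'E'
from h import *
st=bot.read_state();S=scanR(HY);T=restR(HY)@FL;print(st["position"],st["joint_positions"].round(1),st["opening"]*87,st["grasp_force"],st["force"])
print("draw per m in tool:",(st["tcp_rot"].T@S[:,2]*20).round(3), "resid",move(st,TAIL-S[:,2]*.038+T[:,2]*.051,T))
E
```

```text
[0.54699258 0.30539679 0.0884016 ] [ 19.9  32.5 104.3  -4.3  23.1  98.3] 28.068374255984626 29.96556760976091 [-0.17426643 -0.36160029 -0.66790349]
draw per m in tool: [-6.7510e+00  1.0000e-02 -1.8826e+01] resid (array([-0.086, -0.001,  0.02 ]), array([ 0.0002, -0.0008,  0.0003]))
```

Call:
{"fn": "apply_moves", "kwargs": {
  "plan": "-0.034 0 -0.094 0 0 0;-0.068 0 -0.188 0 0 0;-0.068 0 -0.188 0 0 0;0 0 0 0 0 0"
}}

```text
time_s: 20.08
position: [0.5301, 0.3011, 0.1091]
tcp_rot: [[0.904, 0.264, 0.335], [0.248, -0.965, 0.09], [0.347, 0.002, -0.938]]
force: [-1.2, -0.2, -1.3]
opening: 0.318
grasp_force: 30.0
```

Call:
{"fn": "apply_moves", "kwargs": {
  "plan": "-0.068 0 -0.188 0 0 0;-0.068 0 -0.188 0 0 0;-0.068 0 -0.188 0 0 0;-0.068 0 -0.188 0 0 0;-0.068 0 -0.188 0 0 0;-0.068 0 -0.188 0 0 0;-0.068 0 -0.188 0 0 0;-0.068 0 -0.188 0 0 0;-0.068 0 -0.188 0 0 0;-0.068 0 -0.188 0 0 0"
}}

```text
time_s: 20.92
position: [0.4678, 0.2839, 0.1843]
tcp_rot: [[0.905, 0.264, 0.333], [0.248, -0.965, 0.089], [0.345, 0.002, -0.939]]
force: [-0.2, 0.4, -1.9]
opening: 0.318
grasp_force: 30.0
```

```bash
python3 - <<'E'
from h import *
st=bot.read_state();S=scanR(HY);print(((st["position"]-[.547,.3054,.0884])@S).round(4),st["joint_positions"].round(1),st["opening"]*87,st["force"],st["moment"])
w=capture("wrist")[:,:,::-1];cv2.imwrite("pics/d1.png",w)
E
```

```text
[-0.0012  0.      0.1262] [ 20.8  18.1 109.8  -3.8  32.1  98.4] 27.665394800232374 [-0.16678205  0.40009727 -1.93099603] [-0.08756484  0.31055516  0.05770794]
```

The scanner is out (126 mm drawn along the lean, free of side load). Lift it and turn it upright.

Call:
{"fn": "apply_moves", "kwargs": {
  "plan": "0.1 0 -0.27 0 0 0;0.166 0 -0.45 0 0 0;0.166 0 -0.45 0 0 0;0.166 0 -0.45 0 0 0;0.166 0 -0.45 0 0 0;0.066 0 -0.18 0 0 0;0 0 0 0 -0.0139 0;0 0 0 0 -0.0139 0;0 0 0 0 -0.0139 0;0 0 0 0 -0.0139 0"
}}

```text
time_s: 21.8
position: [0.4688, 0.2846, 0.3048]
tcp_rot: [[0.965, 0.264, 0.002], [0.264, -0.965, -0.001], [0.002, 0.002, -1.0]]
force: [1.0, -0.1, -1.7]
opening: 0.321
grasp_force: 30.0
```

Call:
{"fn": "apply_moves", "kwargs": {
  "plan": "0 0 0 0 -0.0139 0;0 0 0 0 -0.0139 0;0 0 0 0 -0.0139 0;0 0 0 0 -0.0139 0;0 0 0 0 0 0;0 0 0 0 0 0"
}}

```text
time_s: 22.3
position: [0.4695, 0.2844, 0.3022]
tcp_rot: [[0.908, 0.263, -0.326], [0.247, -0.965, -0.091], [-0.339, 0.002, -0.941]]
force: [-0.7, 0.5, -1.2]
opening: 0.32
grasp_force: 30.0
```

```bash
cat >> h.py <<'E'
# scanner in the tool frame, from the pose at grasping
P0=np.array([.547,.3054,.0884]);T0=np.array([[.905,.264,.335],[.248,-.965,.09],[.346,.002,-.938]])
S0=scanR(HY);RS=T0.T@S0;NT=T0.T@(TAIL-S0[:,2]*.175-P0)
LAB=np.array([.508,-.3275,.0675])
E
python3 - <<'E'
from h import *
st=bot.read_state();print(st["joint_positions"].round(1),st["opening"]*87)
print("scan z",st["tcp_rot"]@RS[:,2],"nose",st["position"]+st["tcp_rot"]@NT)
nose=st["position"]+st["tcp_rot"]@NT
print("shift tool",(st["tcp_rot"].T@(LAB+[0,0,.13]-nose)/.05).round(3))
E
```

```text
[ 18.9  28.4  69.9   1.1 101.4  93.6] 27.83539975077393
scan z [3.85983856e-04 1.95623085e-03 1.00038778e+00] nose [0.48205394 0.2877236  0.21357469]
shift tool [-2.458 12.006  1.255]
```

Call:
{"fn": "apply_moves", "kwargs": {
  "plan": "-0.123 0.6 0.063 0 0 0;-0.123 0.6 0.063 0 0 0;-0.123 0.6 0.063 0 0 0;-0.123 0.6 0.063 0 0 0;-0.123 0.6 0.063 0 0 0;-0.123 0.6 0.063 0 0 0;-0.123 0.6 0.063 0 0 0;-0.123 0.6 0.063 0 0 0;-0.123 0.6 0.063 0 0 0;-0.123 0.6 0.063 0 0 0"
}}

```text
time_s: 23.13
position: [0.4808, -0.0238, 0.2966]
tcp_rot: [[0.909, 0.265, -0.322], [0.248, -0.964, -0.091], [-0.335, 0.003, -0.942]]
force: [0.9, 0.9, -1.4]
opening: 0.323
grasp_force: 30.0
```

Call:
{"fn": "apply_moves", "kwargs": {
  "plan": "-0.123 0.6 0.063 0 0 0;-0.123 0.6 0.063 0 0 0;-0.123 0.6 0.063 0 0 0;-0.123 0.6 0.063 0 0 0;-0.123 0.6 0.063 0 0 0;-0.123 0.6 0.063 0 0 0;-0.123 0.6 0.063 0 0 0;-0.123 0.6 0.063 0 0 0;-0.123 0.6 0.063 0 0 0;-0.123 0.6 0.063 0 0 0"
}}

```text
time_s: 23.97
position: [0.4944, -0.3308, 0.2885]
tcp_rot: [[0.909, 0.265, -0.323], [0.248, -0.964, -0.092], [-0.336, 0.004, -0.942]]
force: [1.0, 0.6, -2.2]
opening: 0.323
grasp_force: 30.0
```

Call:
{"fn": "apply_moves", "kwargs": {
  "plan": "0 0 0 0 0 0;0 0 0 0 0 0;0 0 0 0 0 0"
}}

```text
time_s: 24.22
position: [0.4944, -0.3291, 0.2879]
tcp_rot: [[0.908, 0.264, -0.325], [0.248, -0.965, -0.09], [-0.337, 0.002, -0.941]]
force: [0.0, 0.5, -1.9]
opening: 0.319
grasp_force: 30.0
```

```bash
python3 - <<'E'
from h import *
st=bot.read_state();print(st["position"],st["joint_positions"].round(1),st["opening"]*87)
s=cam("scene");t=cam("top");A=capture("scene")[:,:,::-1];cv2.imwrite("pics/f1.png",A);W=capture("top")[:,:,::-1];cv2.imwrite("pics/f1t.png",W)
n=st["position"]+st["tcp_rot"]@NT;z=st["tcp_rot"]@RS[:,2];print("nose",n-LAB,z)
print("scene nose,tail,label",proj(s,[n,n+z*.175,LAB]).round(1).tolist(),"top",proj(t,[n,n+z*.175,LAB]).round(1).tolist())
u,v=proj(s,n)[0].astype(int)
g=A[:,:,2].astype(int)
print(list(range(u-30,u+32,2)))
for r in range(v-90,v+24,5):print(r,*g[r,u-30:u+32:2])
E
```

```text
[ 0.49439234 -0.32912629  0.28791566] [-35.8  30.3  68.9 -15.3  93.3  39.7] 27.716206519864762
nose [-0.00092611  0.0017466   0.13183022] [-1.30088898e-03  9.31566127e-04  1.00038849e+00]
scene nose,tail,label [[122.1, 278.7], [83.2, 188.4], [144.1, 330.0]] top [[486.7, 262.0], [520.8, 246.7], [468.2, 270.3]]
[92, 94, 96, 98, 100, 102, 104, 106, 108, 110, 112, 114, 116, 118, 120, 122, 124, 126, 128, 130, 132, 134, 136, 138, 140, 142, 144, 146, 148, 150, 152]
188 45 66 83 81 69 63 56 48 68 93 116 99 82 70 101 94 69 61 64 94 186 189 187 185 187 191 189 185 186 192 188
193 68 72 79 78 80 86 96 117 84 74 58 53 160 188 187 183 189 187 187 183 183 186 186 191 188 188 188 190 189 191 189
198 55 55 55 56 83 78 66 49 51 49 49 51 176 189 190 189 184 183 188 186 189 190 191 189 191 197 188 190 194 193 192
203 55 53 51 43 41 66 80 60 48 49 46 74 193 188 188 193 191 189 188 187 187 183 189 188 188 187 193 189 192 191 192
208 37 35 37 39 40 43 79 80 62 45 46 64 195 191 190 188 194 191 191 191 190 193 194 192 194 193 192 192 196 196 194
213 34 36 43 74 76 75 78 79 77 58 42 44 179 191 193 192 192 19
[... 1356 characters left out ...]
66 61 59 55 53 49 44 44 40 38 35 33 135 199 202 205 204 204 196 198 198 201
278 189 195 189 188 188 192 189 187 157 80 70 66 62 58 57 52 50 46 43 61 176 195 194 202 199 198 200 198 194 200 200
283 191 192 192 195 189 188 187 189 190 190 190 195 184 97 62 59 59 163 191 190 193 190 195 198 200 197 197 200 197 200 201
288 189 191 193 192 190 187 186 189 188 187 193 196 200 196 192 191 195 194 191 191 189 190 194 195 206 206 203 201 200 196 202
293 187 187 186 188 184 185 190 193 186 191 193 189 192 189 188 190 195 197 196 197 194 193 195 198 201 197 194 199 200 198 195
298 189 190 190 187 182 191 189 191 192 193 197 191 191 193 194 192 195 195 195 200 199 201 198 194 200 200 197 193 198 198 195
```

```bash
python3 - <<'E'
from h import *
st=bot.read_state();s=cam("scene");RW=st["tcp_rot"]@RS;n=st["position"]+st["tcp_rot"]@NT
print(proj(s,[n+RW@np.array([x,y,0]) for x,y in((.017,.014),(.017,-.014),(-.017,-.014),(-.017,.014))]).round(1).tolist())
print("obs L(106,274.5) bottom(122,286.5) R(134.5,274)")
# label now, in the scene view
A=cv2.imread("pics/f1.png");h=cv2.cvtColor(A,cv2.COLOR_BGR2HSV);c=proj(s,LAB)[0].astype(int)
B=restR(YAW);L=proj(s,[LAB+B@np.array([x,y,0]) for x in(-.0475,.0475) for y in(-.025,.025)]);print("carton top pred",L.round(0).tolist())
g=h[:,:,1].astype(int)
for r in range(c[1]-36,c[1]+36,4):print(r,*g[r,c[0]-44:c[0]+44:3])
print(c[0]-44)
E
```

```text
[[136.9, 277.0], [123.5, 289.2], [108.2, 280.3], [121.7, 268.6]]
obs L(106,274.5) bottom(122,286.5) R(134.5,274)
carton top pred [[119.0, 333.0], [140.0, 314.0], [149.0, 347.0], [171.0, 326.0]]
293 32 32 32 30 32 32 30 31 30 31 31 32 31 31 31 31 32 30 30 32 31 30 32 31 30 30 30 32 32 30
297 30 31 31 32 29 31 31 30 30 31 32 30 31 31 33 31 31 31 30 31 30 31 30 31 31 31 30 31 32 31
301 31 31 31 31 31 31 33 31 32 32 30 32 30 31 32 32 32 31 31 31 29 30 31 31 30 30 31 31 30 31
305 31 31 31 31 30 31 32 31 33 31 31 32 30 33 30 30 31 31 32 30 31 31 31 30 32 31 30 31 31 32
309 32 32 30 31 31 32 30 33 32 30 32 32 31 31 32 31 32 33 62 58 31 30 31 31 31 30 30 32 31 31
313 30 31 32 32 32 31 30 31 31 33 32 31 32 32 31 32 31 128 145 151 30 31 31 31 31 31 31 31 31 31
317 30 32 32 32 32 32 32 32 32 31 31 33 33 112 105 63 136 140 145 146 149 151 126 58 30 31 31 31 32 31
321 32 33 32 32 31 31 31 31 33 32 32 44 104 101 63 114 117 118 134 145 150 156 150 155 154 154 105 43 32 30
325 29 32 31 32 33 32 30 32 32 32 91 99 60 39 39 37 41 50 116 123 123 131 151 153 157 153 156 154 157 154
329 31 31 31 32 32 32 
[... 287 characters left out ...]
7 153
341 31 30 31 31 33 33 31 106 90 75 76 89 99 99 101 60 88 112 116 117 121 120 125 124 129 128 153 153 155 153
345 29 31 29 31 31 49 125 116 112 87 77 79 75 78 96 107 107 113 115 118 118 122 124 127 130 149 153 152 154 155
349 31 31 30 31 105 131 127 124 111 113 106 101 80 81 83 83 86 113 112 114 117 118 123 131 143 144 149 152 155 157
353 32 32 43 144 137 135 131 124 120 118 113 110 110 107 87 84 84 87 111 113 114 120 129 138 139 144 146 150 152 151
357 32 30 30 126 143 147 140 134 128 124 118 118 113 112 113 108 110 84 93 114 110 121 124 130 132 136 146 146 150 153
361 30 32 31 30 65 139 142 139 137 131 125 124 121 115 118 113 112 118 113 115 116 120 122 126 132 133 136 146 146 147
100
```

The nose and label agree with the predictions to 2–3 px. The nose is about 5 mm higher than predicted, about 13.7 cm above the label. Descend 37 mm.

Call:
{"fn": "apply_moves", "kwargs": {
  "plan": "0.03 0.01 0.1 0 0 0;0.06 0.01 0.16 0 0 0;0.07 0.01 0.18 0 0 0;0.06 0 0.16 0 0 0;0.03 0 0.1 0 0 0;0 0 0 0 0 0;0 0 0 0 0 0;0 0 0 0 0 0;0 0 0 0 0 0;0 0 0 0 0 0"
}}

```text
time_s: 25.15
position: [0.4957, -0.3322, 0.2506]
tcp_rot: [[0.908, 0.264, -0.325], [0.247, -0.965, -0.092], [-0.337, 0.003, -0.941]]
force: [0.1, -0.1, -1.6]
opening: 0.32
grasp_force: 30.0
```

```bash
python3 - <<'E'
from h import *
st=bot.read_state();n=st["position"]+st["tcp_rot"]@NT
print("nose-lab",n-LAB+[0,0,.0055],st["tcp_rot"]@RS[:,2],st["opening"]*87,st["grasp_force"],np.abs(st["qvel"]).max(),st["force"])
s=cam("scene");A=capture("scene")[:,:,::-1];g=A[:,:,2].astype(int);RW=st["tcp_rot"]@RS
print(proj(s,[n+[0,0,.0055]+RW@np.array([x,y,0]) for x,y in((.017,.014),(.017,-.014),(-.017,-.014))]).round(1).tolist())
for r in range(280,318,3):
    d=np.where(g[r,95:165]<120)[0]+95;print(r,(d.min(),d.max()) if len(d) else None)
E
```

```text
nose-lab [ 0.00036773 -0.00141498  0.10005389] [-0.00127261  0.00219782  1.00038655] 27.79819616682888 29.965225495398045 0.19464767456160978 [ 0.11663065 -0.07125356 -1.61155816]
[[140.6, 291.9], [127.7, 304.0], [112.7, 295.1]]
280 (np.int64(107), np.int64(134))
283 (np.int64(109), np.int64(136))
286 (np.int64(110), np.int64(137))
289 (np.int64(112), np.int64(138))
292 (np.int64(113), np.int64(139))
295 (np.int64(115), np.int64(136))
298 (np.int64(120), np.int64(132))
301 (np.int64(125), np.int64(129))
304 None
307 None
310 None
313 None
316 None
```

The measured nose corners (139,291), (127,303) and (113,293) fit the target pose: about 10 cm above the label middle, upright and steady.

```bash
python3 -c "
from rig import bot
print(bot.hand_in())"
```

```text
the job is handed in; nothing more can be done
None
```

I handed the job in at about 25 s of the 58 s limit: the carton lies flat on the rest, label up against the lip, and the scanner is held nose-down, by my measurement about 10 cm above the middle of the label; the judge's verdict was not shown.

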